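# Roll the passed roller onto the green line

## Task

The steel roller lying in the rubber-lined inspection tray has passed its check. With the fingertips pressed lightly on its top, push sideways, stroke by stroke, so that it rolls (not slides) across the tray onto the green line, and leave it resting there lengthways along the line. Do not reach round it, pinch it, press hard or lift it, and leave the loupe, the V-block and the paste tin where they stand.

Things in the scene. Friction and masses are not known exactly. Their poses are not given: they have to be found in the camera images.
- roller: Ground steel roller, cylinder 30 mm in diameter, 90 mm long, 150 to 310 g, yellow mark on top at the start. Origin at its centre (25 mm above the table, so its top is at 40 mm); own x along its length; z goes through the mark and turns as it rolls. Starts between the lines, within 3 degrees of parallel to them. It does not roll far by itself (rolling resistance about 0.13 of its weight).
- tray: Fixed tray, 150 mm (own x) by 340 mm (own y, the rolling direction), turned up to 17 degrees. Flat dark rubber floor 10 mm above the table; rim 8 mm wide, top 15 mm above the table. Origin at the centre of its underside. Fingertips grip the roller: pushed from behind it can jam; 3 to 10 N on top, a stroke carries it half as far as the fingertips go, without slip.
- green_line: Green line painted flat on the tray floor, 4 mm wide and 120 mm long, across the tray; nothing to bump into. Origin at its middle on the floor; own x along the line, own y across it (the rolling direction, same as the tray's y). 68 to 108 mm from the tray's middle, on either side.
- red_line: Red line like the green one, 68 to 108 mm from the tray's middle on the other side; it is for rejected rollers and plays no part. Same axes.
- loupe: Black eye loupe, 38 mm across and 32 mm high, standing on the table beyond the +y end of the tray. Origin at the centre of its underside.
- v_block: Small grey steel V-block, 34x40x28 mm high, standing on the table beyond the -y end of the tray. Origin at the centre of its underside.
- paste_tin: White round tin, 56 mm across and 22 mm high, standing on the table behind the tray's far long side. Origin at the centre of its underside.
Mind the look-alikes: they are no part of the job. Several things have the shape of the roller; the one meant has the colours described above.

How it is judged:
On the way:
1. the roller has rolled on the tray floor until its yellow mark faces down (angle between roller's own z axis and vertical above 2.3 rad and height (world z) of roller below 0.031 m), for 0.02 s.
At the end, for the whole second after the job is handed in: the roller lies at rest on the tray floor with its axis over the green line: its centre within 6 mm of the line sideways and 25 mm of the line's middle lengthways, its axis within 8 degrees of the line (y of roller in the frame of green_line between -0.006 and 0.006 m and x of roller in the frame of green_line between -0.025 and 0.025 m and angle between the x axis of roller and the x axis of green_line, either way round below 0.14 rad and height (world z) of roller between 0.022 and 0.03 m and linear speed of roller below 0.01 m/s); the robot touches nothing.
It fails at once if the roller was lifted off the tray floor or climbed the rim (height (world z) of roller above 0.032 m).
It fails at once if the fingers reached down round the roller (touched it with their tips well below its axis), as for a pinch (contact force between the fingers and roller above 0.3 N and height (world z) of the grasp point below 0.037 m).
It fails at once if the roller was pressed hard (over 30 N) (contact force between the fingers and roller above 30 N).
It fails at once if the loupe, the V-block or the paste tin was moved (distance of any of loupe, v_block, paste_tin from where it was at the start of the episode above 0.015 m).
It also fails if it takes over 64 s, if anything falls off the work surface, if the arm or the gripper's body presses on something with over 40 N, if the wrist force passes 120 N, or if a joint passes its speed limit or range.

## Robot

A 6-joint arm with a two-finger parallel gripper is mounted at the origin on a cart in front of the work surface, level with it; the furniture and walls round the work are solid. World frame = base frame: x ahead of the robot, y to its left, z up, the work surface at z = 0. Lengths are in m, angles in rad, forces in N, time in s.
With the tool pointing down it reaches from about 0.275 to 0.725 m from the base axis. Payload 15.9 kg.
Tool frame: the origin (TCP) lies at the very end of the fingers, on their centre line; the grasp point (between the pads) lies 19 mm behind it; z points along the fingers, y is the line along which they close (so a half turn about z gives the same grasp; the last joint's range is limited). The gripper opens to 85 mm and grips with 20 to 120 N. Pads are 22 mm wide; open, the fingers measure 114 mm over their backs; the gripper's body (76 mm by 85 mm) begins 54 mm behind the grasp point. The pads swing forward as they close: fully open they stand 13 mm farther back than shut.
Start: joints at [1.15, 0.213, -0.034, 1.323, 0, 1.571], TCP at [0.204, 0.456, 0.196] pointing down, gripper open.
Joint ranges: [-2.98, 2.98], [-0.74, 1.72], [-1.14, 1.35], [-2.1, 2.04], [-1.57, 1.44], [-3.14, 3.14]. Speed limits (rad/s): [1.89, 1.89, 2.39, 2.57, 3.14, 3.14].

## Interface

Orientations are given as a unit quaternion [w, x, y, z].
In Python, from cell import * gives the robot as it stands.
- The arm moves only by the tool apply_moves, never from a script. Its argument "steps" is a list of rows, each a list of 7 numbers: the turn, a rotation vector about the world's x, y, z in degrees, then the shift along the world's x, y, z in mm, then the opening, from 0 (shut) to 1 (fully open). A call has exactly 5 rows; each row is the pose to reach, as a shift and turn from the pose commanded when the call began; what a row does not reach only later rows make up. A row lasts 1/8 s, in which the tool goes at most 62.5 mm and 10.7 degrees, less where a joint would pass 70% of its speed; a pose out of reach is approached as far as the arm can. A call with a gripper value outside its range is refused whole. The fingers move at their own pace and stop on an object; the grip force is fixed at half the most. Time passes only in rows, so rows that repeat a pose let the fingers close, or fill a call up. It gives the time, the measured TCP pose, the force, the opening and the grip force at its end, in the units of the state.
- get_state(): the state, without advancing time (a new reading comes with each control period).
- camera(name): name is "scene" or "top" or "wrist"; returns the picture (420x560x3 uint8, red, green, blue); there is no depth.
- get_calibration(name): a dict with "mtx" (3x3 intrinsics, pixels), "world_from_camera" (4x4, takes a point from camera to world coordinates); the wrist camera has in their place "tool_from_camera" (4x4, takes a point from camera to tool coordinates, whose origin is the TCP and whose axes are the flange's). Camera axes: x right, y down, z forward; pixel columns grow to the right and rows downward; lengths in m; the calibration is good to about 2 mm. A picture is of the moment at which its call begins: read the wrist's pose just before it. get_calibration takes no time and is no camera call.
- job_done(): hands the job in; it is judged then, once.
The state is a dict: "t": time; "joint_positions": joint angles; "joint_velocities": joint speeds; "joint_torque": joint torques, N m; "tool_pos": TCP position; "ee_rot": TCP orientation; "wrist_force": force on the tool from outside, world axes, zero at the start; "ft_torque": the same for the moment, N m; "width": finger opening in m; "grip_force": force on a finger pad.
Only numpy, scipy, OpenCV 4.12 (cv2) and the standard library are available. Lean on these libraries where they do the work, as an engineer would, in place of code of your own. Each camera call takes 0.05 s, during which the arm holds its last target. There are 200 camera calls.

## Working session

There is one attempt and no reset: what is moved stays moved. The work goes in short steps, Python scripts to look and compute and a tool call to move; the robot and the scene stay as the last step left them, time stands still between calls to the robot, and variables do not carry over. Pictures are saved under pics/ and viewed, at most 11 in all, crops included, and the job is handed in when it is done.

Besides the shell and the picture viewer there is one more tool, called after ">>>" as name(argument=value, ...) on one line, values as JSON. apply_moves: Moves the arm, as the interface text tells. Its arguments: {"type":"object","properties":{"steps":{"type":"array","items":{"type":"array","items":{"type":"number"}}}},"required":["steps"]}

```bash
mkdir -p pics; ls; python3 - <<'E'
from cell import *
import cv2
s=get_state();print({k:s[k] for k in('t','tool_pos','ee_rot','wrist_force','width')})
for n in('top','scene'):
    cv2.imwrite(f'pics/{n}0.png',camera(n)[:,:,::-1]);c=get_calibration(n);print(n,c['mtx'],c['world_from_camera'])
E
```

```text
pics
{'t': 0.0, 'tool_pos': array([0.20410128, 0.45603968, 0.19532055]), 'ee_rot': array([-1.03804550e-04,  2.08844846e-01,  9.77948630e-01, -5.45324426e-04]), 'wrist_force': array([-1.33674269,  1.31916102, -0.35881957]), 'width': 0.08539074885947374}
top [[391.08647654   0.         278.41676559]
 [  0.         391.08647654 212.41332768]
 [  0.           0.           1.        ]] [[-0.00410222 -0.98528577  0.17086579  0.42931963]
 [-0.99968991  0.00823743  0.02349955  0.00450786]
 [-0.02456126 -0.17071641 -0.98501404  0.88854871]
 [ 0.          0.          0.          1.        ]]
scene [[395.85712833   0.         278.08584476]
 [  0.         395.85712833 211.05893395]
 [  0.           0.           1.        ]] [[ 0.51329277 -0.55375159  0.65565974 -0.01989325]
 [-0.85818706 -0.32518036  0.39720613 -0.3503002 ]
 [-0.00674585 -0.76656174 -0.64213518  0.6521807 ]
 [ 0.          0.          0.          1.        ]]
```

View pics/top0.png

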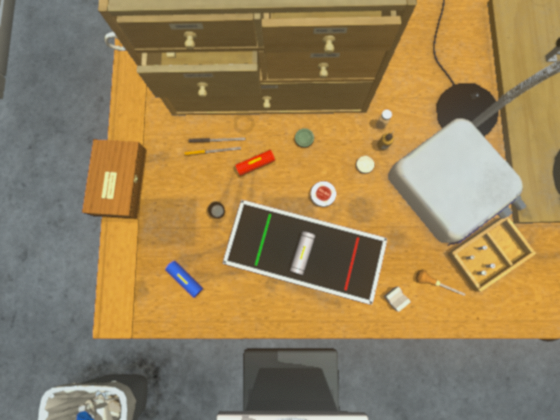

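View pics/scene0.png

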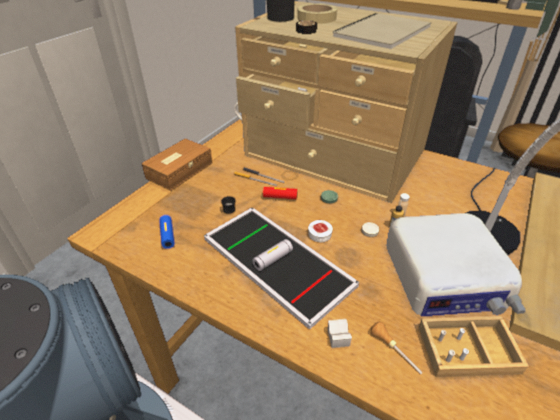

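The top view shows three roller shapes: the steel one in the tray at (302,253), a red one at (255,162) and a blue one at (184,279). I choose the steel one with the yellow mark. The green line is at (263,240) and the red line at (352,264). The scene view agrees.

```bash
cat > h.py <<'E'
from cell import *
import cv2, numpy as np
from scipy.spatial.transform import Rotation as R
def T_of(name):
    c=get_calibration(name)
    if name!='wrist': return c['mtx'],np.array(c['world_from_camera'])
    s=get_state();q=s['ee_rot'];T=np.eye(4);T[:3,:3]=R.from_quat([q[1],q[2],q[3],q[0]]).as_matrix();T[:3,3]=s['tool_pos']
    return c['mtx'],T@np.array(c['tool_from_camera'])
def cast(K,T,px,z):
    px=np.atleast_2d(px).astype(float)
    d=np.c_[px,np.ones(len(px))]@np.linalg.inv(K).T@T[:3,:3].T
    return T[:3,3]+d*((z-T[2,3])/d[:,2])[:,None]
def big(m):
    n,l,st,_=cv2.connectedComponentsWithStats(m.astype(np.uint8)); return l==1+st[1:,4].argmax()
def axis(p):
    m=p.mean(0);v=np.linalg.svd(p-m,full_matrices=False)[2][0];v=v*np.sign(v[0]); return m[:2],np.degrees(np.arctan2(v[1],v[0])),np.ptp((p-m)@v)
def pts(m): y,x=np.nonzero(m); return np.c_[x,y]
E
python3 - <<'E'
from h import *
K,T=T_of('top');im=camera('top');r,g,b=[im[:,:,i].astype(int) for i in range(3)]
w=np.zeros(r.shape,bool);w[195:305,220:390]=1
gm=big(w&(g>r+50)&(g>b+50)); print('green',axis(cast(K,T,pts(gm),.01)))
rm=w.copy();rm[:,:320]=0;rm=big(rm&(r>g+70)&(r>b+70)); print('red',axis(cast(K,T,pts(rm),.01)))
w[:]=0;w[228:280,286:320]=1
o=big(w&(r>100)); print('roller',o.sum(),axis(cast(K,T,pts(o),.03)))
c=im[225:285,240:320];cv2.imwrite('pics/crop1.png',cv2.resize(c,None,fx=7,fy=7)[:,:,::-1])
E
```

```text
green (array([0.51978759, 0.06169821]), np.float64(-15.498276188770042), np.float64(0.11994837124155291))
red (array([ 0.46532164, -0.13579353]), np.float64(-15.561378565188596), np.float64(0.12117706823639313))
roller 585 (array([ 0.48894102, -0.02738784]), np.float64(-18.542460302026512), np.float64(0.09472773225959377))
```

View pics/crop1.png

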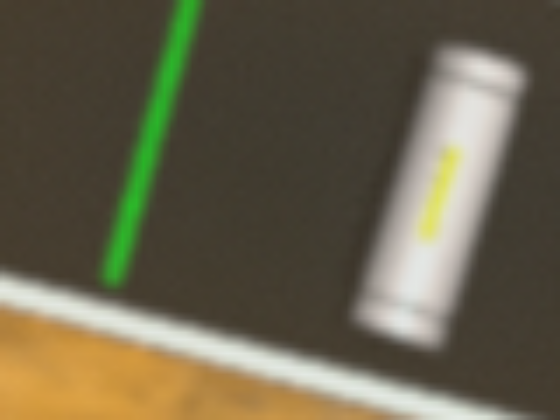

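The crop confirms it: steel roller, yellow mark on top. It lies about 94 mm from the green line and 3° off parallel.

>>> apply_moves(steps=[[0, 0, -8.4, 28, -49, 0, 0.45], [0, 0, -16.8, 56, -98, 0, 0.45], [0, 0, -25.2, 84, -147, 0, 0.45], [0, 0, -33.6, 112, -196, -10, 0.45], [0, 0, -42, 141, -246, -20, 0.45]])

```text
t: 0.78
tool_pos: [0.3458, 0.2088, 0.1756]
ee_rot: [0.0, 0.547, 0.837, 0.0]
wrist_force: [1.5, -0.2, -0.9]
width: 0.0384
grip_force: 0.0
```

>>> apply_moves(steps=[[0, 0, -8.4, 28, -49, -5, 0.45], [0, 0, -16.8, 56, -98, -10, 0.45], [0, 0, -25.2, 84, -147, -20, 0.45], [0, 0, -33.6, 112, -196, -30, 0.45], [0, 0, -42, 141, -246, -45, 0.45]])

```text
t: 1.4
tool_pos: [0.4871, -0.0375, 0.1307]
ee_rot: [0.0, 0.811, 0.585, 0.0]
wrist_force: [1.3, 0.0, 0.6]
width: 0.0382
grip_force: 0.0
```

```bash
python3 - <<'E'
from h import *
s=get_state();print(s['t'],s['tool_pos'],s['ee_rot'],s['wrist_force'],s['width'],s['joint_velocities'].max())
cv2.imwrite('pics/w1.png',camera('wrist')[:,:,::-1]);print(get_calibration('wrist'))
E
```

```text
1.4 [ 0.48707905 -0.0375267   0.13066171] [2.02125655e-04 8.11059311e-01 5.84963801e-01 3.23899497e-04] [1.30303478 0.02735549 0.57498481] 0.03824259927374164 0.5510751992119434
{'mtx': array([[298.57325556,   0.        , 277.44692865],
       [  0.        , 298.57325556, 208.60283842],
       [  0.        ,   0.        ,   1.        ]]), 'tool_from_camera': array([[-6.42631707e-04, -9.61750092e-01, -2.73927633e-01,
         6.92888293e-02],
       [ 9.99999711e-01, -5.06791408e-04, -5.66663669e-04,
        -8.81890311e-04],
       [ 4.06164665e-04, -2.73927918e-01,  9.61750139e-01,
        -1.77992391e-01],
       [ 0.00000000e+00,  0.00000000e+00,  0.00000000e+00,
         1.00000000e+00]])}
```

View pics/w1.png

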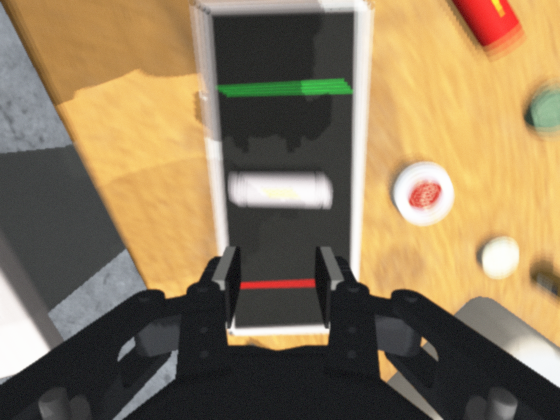

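The wrist view shows the roller at (280,190), the yellow mark at (281,193) and the green line at (285,88), blurred by the motion. The fingers straddle the roller's middle. I'll measure from a still picture.

```bash
cat > meas.py <<'E'
from h import *
camera('wrist')
K,T=T_of('wrist');s=get_state();im=camera('wrist')
r,g,b=[im[:,:,i].astype(int) for i in range(3)]
w=np.zeros(r.shape,bool);w[5:260,205:360]=1
gm=big(w&(g>r+40)&(g>b+40)); G,ga,gl=axis(cast(K,T,pts(gm),.01))
rl=w.copy();rl[:,:225]=0;rl[:,345:]=0
o=big(rl&(np.minimum(np.minimum(r,g),b)>85)); P,pa,pl=axis(cast(K,T,pts(o),.029))
ym=o&(r>b+50)&(g>b+50)
if ym.sum()>10: print('mark',ym.sum(),axis(cast(K,T,pts(ym),.04)))
a=np.radians(ga);R2=np.array([[np.cos(a),np.sin(a)],[-np.sin(a),np.cos(a)]])
print('green',G,ga,gl,'roller',P,pa,pl,'in line frame mm',R2@(P-G)*1000)
print('tcp',s['t'],s['tool_pos'],'yaw y', np.degrees(np.arctan2(*R.from_quat(np.roll(s['ee_rot'],-1)).as_matrix()[[1,0],1])),s['wrist_force'])
E
python3 meas.py
```

```text
mark 126 (array([ 0.48760949, -0.02537473]), np.float64(-17.806877515641673), np.float64(0.029173176886799893))
green [0.52184497 0.06203575] -15.559919253821095 0.12090587748394928 roller [ 0.48836398 -0.02539663] -18.330091119171335 0.09517336883517574 in line frame mm [ -8.80054406 -93.20917176]
tcp 1.5 [ 0.48712658 -0.03969596  0.128938  ] yaw y -18.607771207998102 [-0.87395231  0.1327063  -0.22459932]
```

>>> apply_moves(steps=[[0, 0, 0, -1, 3, -25, 0.45], [0, 0, 0, -2, 5, -50, 0.45], [0, 0, 0, -2, 5, -70, 0.45], [0, 0, 0, -2, 5, -83, 0.45], [0, 0, 0, -2, 5, -83, 0.45]])

```text
t: 2.17
tool_pos: [0.4836, -0.0301, 0.0475]
ee_rot: [-0.0, 0.809, 0.587, -0.0]
wrist_force: [0.3, -0.6, -0.1]
width: 0.0387
grip_force: 0.0
```

>>> apply_moves(steps=[[0, 0, 0, 0, 0, -1, 0.45], [0, 0, 0, 0, 0, -2, 0.45], [0, 0, 0, 0, 0, -3, 0.45], [0, 0, 0, 0, 0, -4, 0.45], [0, 0, 0, 0, 0, -4, 0.45]])

```text
t: 2.8
tool_pos: [0.4842, -0.0307, 0.0438]
ee_rot: [-0.0, 0.81, 0.587, -0.0]
wrist_force: [0.3, 0.4, 0.1]
width: 0.0383
grip_force: 0.0
```

>>> apply_moves(steps=[[0, 0, 0, -1, -3, -1, 0.45], [0, 0, 0, -1, -3, -2, 0.45], [0, 0, 0, -1, -3, -3, 0.45], [0, 0, 0, -1, -3, -3, 0.45], [0, 0, 0, -1, -3, -3, 0.45]])

```text
t: 3.42
tool_pos: [0.4833, -0.0336, 0.0408]
ee_rot: [0.0, 0.81, 0.587, 0.0]
wrist_force: [0.1, 0.8, -0.0]
width: 0.0385
grip_force: 0.0
```

>>> apply_moves(steps=[[0, 0, 0, 0, 0, -1, 0.45], [0, 0, 0, 0, 0, -1, 0.45], [0, 0, 0, 0, 0, -2, 0.45], [0, 0, 0, 0, 0, -2, 0.45], [0, 0, 0, 0, 0, -2, 0.45]])

```text
t: 4.05
tool_pos: [0.4832, -0.0336, 0.0388]
ee_rot: [-0.0, 0.81, 0.587, 0.0]
wrist_force: [0.0, -0.6, 0.3]
width: 0.0386
grip_force: 0.0
```

>>> apply_moves(steps=[[0, 0, 0, 0, 0, -0.5, 0.45], [0, 0, 0, 0, 0, -1, 0.45], [0, 0, 0, 0, 0, -1.5, 0.45], [0, 0, 0, 0, 0, -1.5, 0.45], [0, 0, 0, 0, 0, -1.5, 0.45]])

```text
t: 4.68
tool_pos: [0.4832, -0.0336, 0.0373]
ee_rot: [-0.0, 0.81, 0.587, -0.0]
wrist_force: [0.5, 0.5, -0.3]
width: 0.0384
grip_force: 0.0
```

>>> apply_moves(steps=[[0, 0, 0, 0, 0, -0.5, 0.45], [0, 0, 0, 0, 0, -1, 0.45], [0, 0, 0, 0, 0, -1.5, 0.45], [0, 0, 0, 0, 0, -1.5, 0.45], [0, 0, 0, 0, 0, -1.5, 0.45]])

```text
t: 5.3
tool_pos: [0.4832, -0.0336, 0.0358]
ee_rot: [-0.0, 0.81, 0.587, -0.0]
wrist_force: [-0.9, 0.2, 0.4]
width: 0.0383
grip_force: 0.0
```

>>> apply_moves(steps=[[0, 0, 0, 0, 0, -0.5, 0.45], [0, 0, 0, 0, 0, -1, 0.45], [0, 0, 0, 0, 0, -1, 0.45], [0, 0, 0, 0, 0, -1, 0.45], [0, 0, 0, 0, 0, -1, 0.45]])

```text
t: 5.92
tool_pos: [0.4832, -0.0336, 0.0348]
ee_rot: [-0.0, 0.81, 0.587, 0.0]
wrist_force: [-0.7, 0.2, 0.1]
width: 0.0387
grip_force: 0.0
```

>>> apply_moves(steps=[[0, 0, 0, 0, 0, -0.5, 0.45], [0, 0, 0, 0, 0, -1, 0.45], [0, 0, 0, 0, 0, -1, 0.45], [0, 0, 0, 0, 0, -1, 0.45], [0, 0, 0, 0, 0, -1, 0.45]])

```text
t: 6.55
tool_pos: [0.4833, -0.0336, 0.0338]
ee_rot: [0.0, 0.81, 0.587, 0.0]
wrist_force: [0.3, 0.8, 0.0]
width: 0.0386
grip_force: 0.0
```

```bash
python3 - <<'E'
from h import *
a=camera('wrist')[140:330,180:380];cv2.imwrite('pics/w2.png',cv2.resize(a,None,fx=3,fy=3)[:,:,::-1])
E
```

```text
(no output)
```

View pics/w2.png

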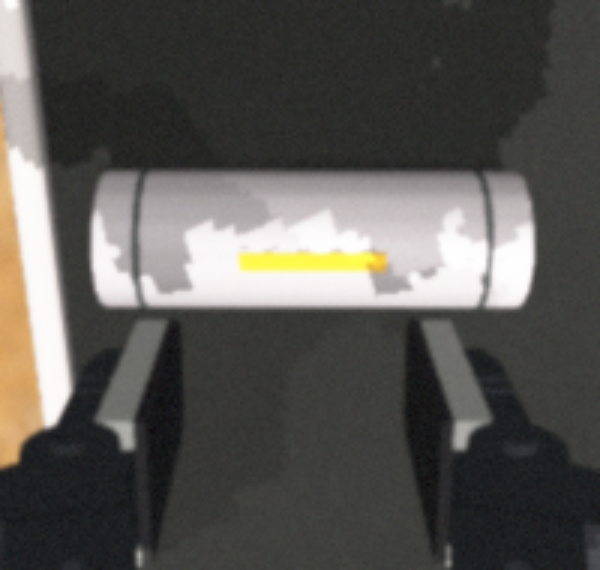

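The close view shows both tips at crop row 320, behind the roller's near edge at row 308, and the mark at row 261. So the tips may be either behind the roller or above it. I'll check from the fixed cameras.

```bash
python3 - <<'E'
from h import *
a=camera('scene')[190:290,200:320];b=camera('top')[200:300,240:360]
cv2.imwrite('pics/st.png',cv2.resize(np.vstack([a,b])[:, :, ::-1],None,fx=3,fy=3,interpolation=cv2.INTER_CUBIC))
s=get_state();q=s['ee_rot'];M=R.from_quat(np.roll(q,-1)).as_matrix()
for n in('scene','top'):
    K,T=T_of(n)
    for p in([0,0,0],[.011,0,-.006],[.011,0,-.041],[-.011,0,-.006]):
        c=np.linalg.inv(T)@np.r_[s['tool_pos']+M@p,1];u=K@c[:3];print(n,p,u[:2]/u[2]-np.array([200,190] if n=='scene' else [240,200]))
E
```

```text
scene [0, 0, 0] [73.7546279  63.96277334]
scene [0.011, 0, -0.006] [70.40823302 59.25663566]
scene [0.011, 0, -0.041] [70.08850653 47.53458027]
scene [-0.011, 0, -0.006] [77.07406974 64.81060915]
top [0, 0, 0] [65.51040477 54.9471594 ]
top [0.011, 0, -0.006] [60.7620486 53.2098087]
top [0.011, 0, -0.041] [61.29739518 52.06249355]
top [-0.011, 0, -0.006] [70.51105293 56.33421384]
```

View pics/st.png

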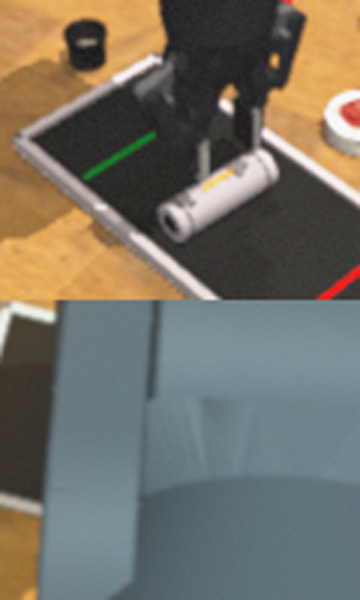

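>>> apply_moves(steps=[[0, 0, 0, 0, 0, 8, 0.45], [0, 0, 0, 0, 0, 20, 0.2], [0, 0, 0, 0, 0, 30, 0], [0, 0, 0, 0, 0, 30, 0], [0, 0, 0, 0, 0, 30, 0]])

```text
t: 7.32
tool_pos: [0.4832, -0.0336, 0.0637]
ee_rot: [-0.0, 0.81, 0.587, -0.0]
wrist_force: [-0.7, -0.4, 0.1]
width: 0.0
grip_force: 0.0
```

```bash
python3 - <<'E'
from h import *
s=get_state();print(s['tool_pos'],s['width'],s['t'])
a=camera('wrist')[140:340,180:380];b=camera('scene')[170:270,200:320]
a=cv2.resize(a,None,fx=3,fy=3);b=cv2.resize(b,(200,167));b=cv2.resize(camera('scene')[190:270,230:300],(200,600*80*200//(70*600)),interpolation=cv2.INTER_CUBIC)
c=np.zeros((600,800,3),np.uint8);c[:,:600]=a;c[:b.shape[0],600:]=b
cv2.imwrite('pics/w3.png',c[:,:,::-1])
E
```

```text
[ 0.4831925  -0.03363853  0.06370525] 1.0869308062778712e-05 7.325
```

View pics/w3.png

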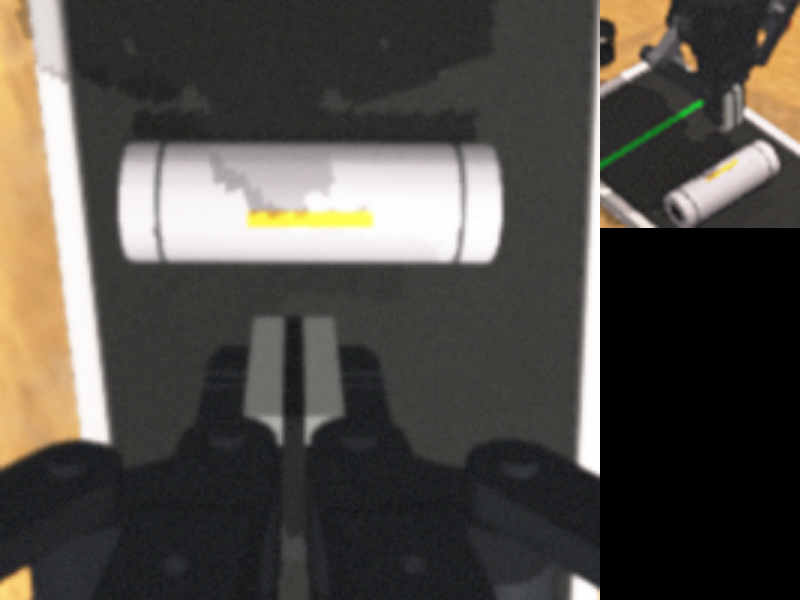

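Shut, the tips show at crop row 317. I'll centre the tool over the roller and feel for its top gently with the fingers shut, which is where they reach farthest forward.

>>> apply_moves(steps=[[0, 0, 0, 3, 6, 0, 0], [0, 0, 0, 4.5, 8, -6, 0], [0, 0, 0, 4.5, 8, -14, 0], [0, 0, 0, 4.5, 8, -21, 0], [0, 0, 0, 4.5, 8, -21, 0]])

```text
t: 8.1
tool_pos: [0.4871, -0.0257, 0.0421]
ee_rot: [-0.0, 0.81, 0.587, -0.001]
wrist_force: [-0.8, -0.5, -0.1]
width: -0.0
grip_force: 0.0
```

>>> apply_moves(steps=[[0, 0, 0, 0, 0, -0.5, 0], [0, 0, 0, 0, 0, -1, 0], [0, 0, 0, 0, 0, -1.5, 0], [0, 0, 0, 0, 0, -2, 0], [0, 0, 0, 0, 0, -2, 0]])

```text
t: 8.72
tool_pos: [0.4877, -0.0256, 0.0408]
ee_rot: [-0.0, 0.81, 0.587, 0.0]
wrist_force: [0.4, 0.1, -0.0]
width: 0.0001
grip_force: 0.0
```

>>> apply_moves(steps=[[0, 0, 0, 0, 0, -0.3, 0], [0, 0, 0, 0, 0, -0.6, 0], [0, 0, 0, 0, 0, -1, 0], [0, 0, 0, 0, 0, -1, 0], [0, 0, 0, 0, 0, -1, 0]])

```text
t: 9.35
tool_pos: [0.4877, -0.0256, 0.0398]
ee_rot: [-0.0, 0.81, 0.587, -0.0]
wrist_force: [-0.9, -0.7, 0.2]
width: -0.0
grip_force: 0.0
```

>>> apply_moves(steps=[[0, 0, 0, 0, 0, -0.2, 0], [0, 0, 0, 0, 0, -0.4, 0], [0, 0, 0, 0, 0, -0.5, 0], [0, 0, 0, 0, 0, -0.5, 0], [0, 0, 0, 0, 0, -0.5, 0]])

```text
t: 9.98
tool_pos: [0.4877, -0.0256, 0.0393]
ee_rot: [0.0, 0.81, 0.587, -0.0]
wrist_force: [-0.4, 0.5, 0.7]
width: 0.0003
grip_force: 0.0
```

>>> apply_moves(steps=[[0, 0, 0, 0, 0, -0.2, 0], [0, 0, 0, 0, 0, -0.4, 0], [0, 0, 0, 0, 0, -0.5, 0], [0, 0, 0, 0, 0, -0.5, 0], [0, 0, 0, 0, 0, -0.5, 0]])

```text
t: 10.6
tool_pos: [0.4877, -0.0256, 0.0388]
ee_rot: [0.0, 0.81, 0.587, -0.0]
wrist_force: [1.4, -0.5, -0.4]
width: 0.0003
grip_force: 0.0
```

>>> apply_moves(steps=[[0, 0, 0, 0, 0, -0.3, 0], [0, 0, 0, 0, 0, -0.6, 0], [0, 0, 0, 0, 0, -0.8, 0], [0, 0, 0, 0, 0, -0.8, 0], [0, 0, 0, 0, 0, -0.8, 0]])

```text
t: 11.22
tool_pos: [0.4878, -0.0256, 0.038]
ee_rot: [-0.0, 0.81, 0.587, 0.0]
wrist_force: [-0.6, 0.4, 0.7]
width: 0.0004
grip_force: 0.0
```

```bash
python3 - <<'E'
from h import *
s=get_state();print(s['tool_pos'],s['wrist_force'],s['ft_torque'],s['joint_torque'])
c=np.zeros((600,800,3),np.uint8)
c[:300]=cv2.resize(camera('wrist')[165:270,140:420],(800,300),interpolation=cv2.INTER_CUBIC)
c[300:,:400]=cv2.resize(camera('scene')[190:265,230:330],(400,300),interpolation=cv2.INTER_CUBIC)
cv2.imwrite('pics/w4.png',c[:,:,::-1])
E
```

```text
[ 0.48775133 -0.02560924  0.03801103] [-0.64308323  0.42523712  0.70118726] [-0.06088275  0.02802973  0.03594755] [-8.63729256e-04 -6.93518186e+01  4.34908283e+01 -4.90876766e-05
  1.00652977e-05 -1.08857409e-04]
```

View pics/w4.png

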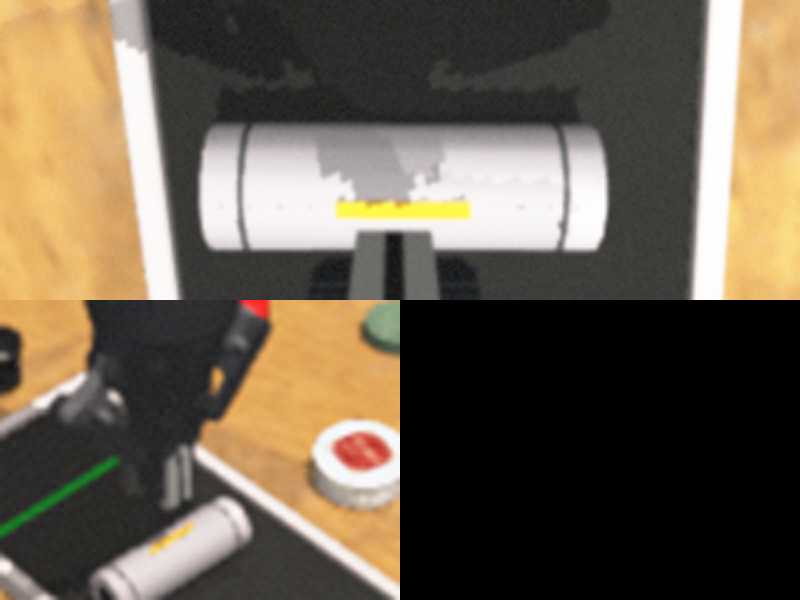

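The wrist crop shows the tips at (394,232), just short of the mark. The scene crop shows clear air between the tips at (175,508) and the mark at (170,540). I'll work out the gap before going lower.

```bash
python3 - <<'E'
from h import *
s=get_state();M=R.from_quat(np.roll(s['ee_rot'],-1)).as_matrix();P=s['tool_pos']
def proj(n,p):
    K,T=T_of(n);c=np.linalg.inv(T)@np.r_[p,1];u=K@c[:3];return (u[:2]/u[2]).round(1)
print('mark scene', proj('scene',[.4876,-.0254,.04]),'seen 272.5 250', 'wrist',proj('wrist',[.4876,-.0254,.04]), 'seen',140+403*.35,165+209*.35)
for x in(-.011,0,.011):
  for z in(0,-.01,-.02,-.03,-.04): print(x,z,'scene',proj('scene',P+M@[x,0,z]),'wrist',proj('wrist',P+M@[x,0,z]))
print('seen scene 273.75 242; wrist',140+394*.35,165+232*.35)
E
```

```text
mark scene [271.5 249.3] seen 272.5 250 wrist [278.7 237.6] seen 281.04999999999995 238.14999999999998
-0.011 0 scene [275.  252.7] wrist [279.  252.6]
-0.011 -0.01 scene [274.9 249.4] wrist [279.1 259.4]
-0.011 -0.02 scene [274.9 246.1] wrist [279.2 266.9]
-0.011 -0.03 scene [274.8 242.7] wrist [279.3 275.3]
-0.011 -0.04 scene [274.7 239.3] wrist [279.4 284.7]
0 0 scene [271.7 250. ] wrist [279.  236.7]
0 -0.01 scene [271.6 246.7] wrist [279.1 242.7]
0 -0.02 scene [271.5 243.3] wrist [279.2 249.4]
0 -0.03 scene [271.4 240. ] wrist [279.3 256.9]
0 -0.04 scene [271.3 236.5] wrist [279.4 265.4]
0.011 0 scene [268.4 247.2] wrist [279.  220.3]
0.011 -0.01 scene [268.3 244. ] wrist [279.1 225.5]
0.011 -0.02 scene [268.2 240.6] wrist [279.2 231.4]
0.011 -0.03 scene [268.1 237.3] wrist [279.3 237.9]
0.011 -0.04 scene [268.  233.8] wrist [279.4 245.3]
seen scene 273.75 242; wrist 277.9 246.2
```

Both views put the tips some 25–40 mm behind the nominal TCP, and there was no contact at 0.038. I'll go down in two steps, keeping the TCP above 0.019 so the grasp point stays above 37 mm.

>>> apply_moves(steps=[[0, 0, 0, 0, 0, -2, 0], [0, 0, 0, 0, 0, -4, 0], [0, 0, 0, 0, 0, -6, 0], [0, 0, 0, 0, 0, -7, 0], [0, 0, 0, 0, 0, -7, 0]])

```text
t: 11.95
tool_pos: [0.4877, -0.0256, 0.0309]
ee_rot: [-0.0, 0.81, 0.587, -0.0]
wrist_force: [0.2, -0.3, -0.2]
width: -0.0003
grip_force: 0.0
```

```bash
python3 - <<'E'
from h import *
s=get_state();print(s['tool_pos'],s['wrist_force'],s['joint_positions'])
im=camera('wrist')
# columns through finger: print rows colours for the left grey strip
for y in range(225,262,2): print(y,im[y,262:296:3].tolist() if 0 else [int(v) for v in im[y,258:300:3].mean(1)])
E
```

```text
[ 0.48768668 -0.02562357  0.03093134] [ 0.181375   -0.25624689 -0.17533562] [-5.24878168e-02  2.85704222e-01 -3.72782773e-01  9.12460638e-01
 -6.90197690e-06  1.83437413e+00]
225 [166, 165, 165, 163, 168, 163, 162, 165, 166, 189, 189, 187, 190, 229]
227 [167, 164, 163, 166, 165, 164, 163, 165, 164, 188, 189, 172, 193, 232]
229 [172, 170, 171, 169, 171, 171, 169, 174, 170, 189, 198, 192, 188, 227]
231 [175, 177, 178, 175, 176, 175, 177, 174, 175, 179, 194, 179, 179, 232]
233 [180, 178, 176, 176, 177, 178, 177, 177, 180, 179, 191, 174, 178, 237]
235 [182, 200, 181, 182, 180, 182, 177, 179, 178, 180, 241, 181, 197, 239]
237 [182, 244, 200, 179, 179, 182, 182, 179, 181, 183, 241, 235, 244, 246]
239 [206, 224, 180, 155, 154, 152, 154, 156, 154, 170, 198, 214, 219, 206]
241 [192, 194, 182, 147, 149, 147, 148, 146, 146, 186, 192, 193, 193, 191]
243 [193, 192, 187, 146, 147, 162, 151, 150, 150, 179, 192, 192, 192, 191]
245 [215, 214, 199, 128, 150, 167, 113, 106, 152, 169, 173, 205, 213, 215]
247 [244, 245, 202, 107, 110, 105, 31, 35, 106, 111, 110, 210, 245, 245]
249 [242, 242, 176, 106, 108, 101, 26, 28, 106, 104, 105, 196, 243, 243]
251 [239, 240, 166, 107, 107, 101, 28, 30, 104, 104, 106, 175, 240, 241]
253 [231, 230, 144, 105, 107, 97, 28, 22, 101, 107, 107, 153, 233, 235]
255 [130, 129, 108, 103, 106, 96, 27, 22, 101, 108, 103, 112, 134, 135]
257 [29, 31, 100, 104, 105, 98, 29, 22, 100, 108, 104, 98, 37, 33]
259 [32, 35, 103, 104, 108, 99, 26, 31, 98, 109, 107, 101, 31, 28]
261 [26, 35, 106, 108, 107, 93, 29, 30, 100, 105, 107, 105, 29, 28]
```

>>> apply_moves(steps=[[0, 0, 0, 0, 0, -1, 0], [0, 0, 0, 0, 0, -2, 0], [0, 0, 0, 0, 0, -3, 0], [0, 0, 0, 0, 0, -4, 0], [0, 0, 0, 0, 0, -4, 0]])

```text
t: 12.62
tool_pos: [0.4877, -0.0256, 0.0269]
ee_rot: [-0.0, 0.81, 0.587, -0.0]
wrist_force: [0.1, -0.8, 0.2]
width: -0.0001
grip_force: 0.0
```

>>> apply_moves(steps=[[0, 0, 0, 0, 0, -0.5, 0], [0, 0, 0, 0, 0, -1, 0], [0, 0, 0, 0, 0, -1.5, 0], [0, 0, 0, 0, 0, -2, 0], [0, 0, 0, 0, 0, -2, 0]])

```text
t: 13.25
tool_pos: [0.4876, -0.0256, 0.0249]
ee_rot: [-0.0, 0.81, 0.587, -0.0]
wrist_force: [0.1, 0.9, -0.3]
width: -0.0001
grip_force: 0.0
```

```bash
python3 - <<'E'
from h import *
s=get_state();print(s['t'],s['tool_pos'],s['wrist_force'])
c=np.zeros((600,800,3),np.uint8)
c[:300]=cv2.resize(camera('wrist')[165:270,140:420],(800,300),interpolation=cv2.INTER_CUBIC)
c[300:,:400]=cv2.resize(camera('scene')[190:265,230:330],(400,300),interpolation=cv2.INTER_CUBIC)
cv2.imwrite('pics/w5.png',c[:,:,::-1])
E
```

```text
13.25 [ 0.48764778 -0.02560887  0.02492602] [ 0.10381468  0.86423897 -0.32265007]
```

View pics/w5.png

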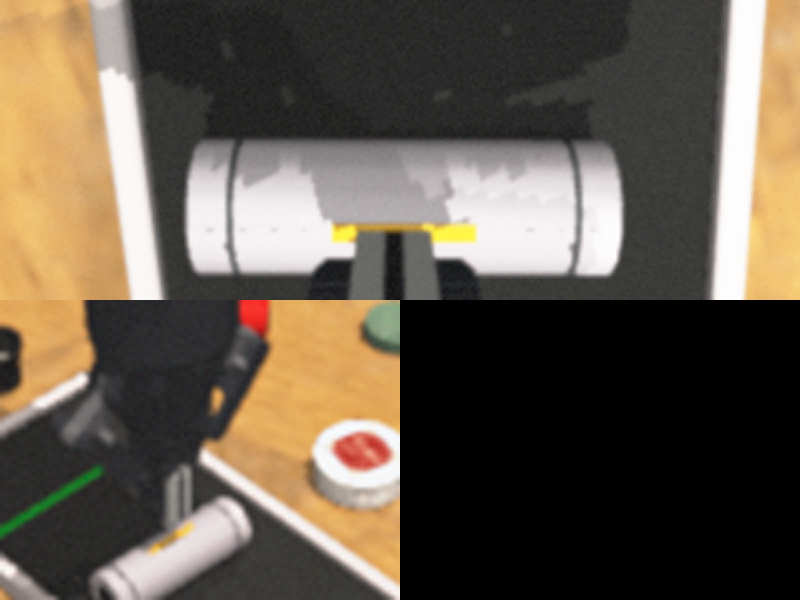

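The scene crop shows the tips at (177,528), still roughly 1–2 cm above the mark at (170,537). The TCP at 0.025 with no contact force agrees. So the real fingertips sit about 35 mm behind the reported TCP, which means the controller's tool length is off. I'll go by contact force and vision: step back for the stroke, spread the fingers a little along the roller so it doesn't yaw, and feel down slowly.

>>> apply_moves(steps=[[0, 0, 0, -1, -3, 0, 0.3], [0, 0, 0, -2.5, -7, -2, 0.3], [0, 0, 0, -2.5, -7, -5, 0.3], [0, 0, 0, -2.5, -7, -8, 0.3], [0, 0, 0, -2.5, -7, -8, 0.3]])

```text
t: 13.98
tool_pos: [0.485, -0.0326, 0.0167]
ee_rot: [-0.0, 0.81, 0.587, -0.0]
wrist_force: [-0.7, -0.0, 0.5]
width: 0.0258
grip_force: 0.0
```

>>> apply_moves(steps=[[0, 0, 0, 0, 0, -0.5, 0.3], [0, 0, 0, 0, 0, -1, 0.3], [0, 0, 0, 0, 0, -1.5, 0.3], [0, 0, 0, 0, 0, -2, 0.3], [0, 0, 0, 0, 0, -2, 0.3]])

```text
t: 14.6
tool_pos: [0.4852, -0.0326, 0.015]
ee_rot: [-0.0, 0.81, 0.587, -0.0]
wrist_force: [-0.3, -0.6, -0.2]
width: 0.0254
grip_force: 0.0
```

>>> apply_moves(steps=[[0, 0, 0, 0, 0, -0.5, 0.3], [0, 0, 0, 0, 0, -1, 0.3], [0, 0, 0, 0, 0, -1.5, 0.3], [0, 0, 0, 0, 0, -1.5, 0.3], [0, 0, 0, 0, 0, -1.5, 0.3]])

```text
t: 15.22
tool_pos: [0.4853, -0.0326, 0.0135]
ee_rot: [0.0, 0.81, 0.587, 0.0]
wrist_force: [-0.8, -1.0, -0.5]
width: 0.0255
grip_force: 0.0
```

>>> apply_moves(steps=[[0, 0, 0, 0, 0, -0.5, 0.3], [0, 0, 0, 0, 0, -1, 0.3], [0, 0, 0, 0, 0, -1.5, 0.3], [0, 0, 0, 0, 0, -1.5, 0.3], [0, 0, 0, 0, 0, -1.5, 0.3]])

```text
t: 15.85
tool_pos: [0.4852, -0.0326, 0.012]
ee_rot: [0.0, 0.81, 0.587, 0.0]
wrist_force: [0.0, -0.3, 0.4]
width: 0.0256
grip_force: 0.0
```

>>> apply_moves(steps=[[0, 0, 0, 0, 0, -0.5, 0.3], [0, 0, 0, 0, 0, -1, 0.3], [0, 0, 0, 0, 0, -1.5, 0.3], [0, 0, 0, 0, 0, -1.5, 0.3], [0, 0, 0, 0, 0, -1.5, 0.3]])

```text
t: 16.48
tool_pos: [0.4852, -0.0326, 0.0105]
ee_rot: [-0.0, 0.81, 0.587, -0.0]
wrist_force: [-0.3, 0.3, 0.5]
width: 0.0255
grip_force: 0.0
```

>>> apply_moves(steps=[[0, 0, 0, 0, 0, -0.5, 0.3], [0, 0, 0, 0, 0, -1, 0.3], [0, 0, 0, 0, 0, -1.3, 0.3], [0, 0, 0, 0, 0, -1.3, 0.3], [0, 0, 0, 0, 0, -1.3, 0.3]])

```text
t: 17.1
tool_pos: [0.4852, -0.0326, 0.0092]
ee_rot: [-0.0, 0.81, 0.587, 0.0]
wrist_force: [-0.9, -0.4, -0.4]
width: 0.0255
grip_force: 0.0
```

>>> apply_moves(steps=[[0, 0, 0, 0, 0, -0.5, 0.3], [0, 0, 0, 0, 0, -1, 0.3], [0, 0, 0, 0, 0, -1, 0.3], [0, 0, 0, 0, 0, -1, 0.3], [0, 0, 0, 0, 0, -1, 0.3]])

```text
t: 17.73
tool_pos: [0.4852, -0.0326, 0.0082]
ee_rot: [-0.0, 0.81, 0.587, 0.0]
wrist_force: [-0.8, 0.4, 0.3]
width: 0.0255
grip_force: 0.0
```

```bash
python3 - <<'E'
from h import *
s=get_state();print(s['t'],s['tool_pos'],s['wrist_force'])
c=np.zeros((600,800,3),np.uint8)
c[:300]=cv2.resize(camera('wrist')[185:290,140:420],(800,300),interpolation=cv2.INTER_CUBIC)
c[300:,:]=cv2.resize(camera('scene')[205:265,210:330],(800,300),interpolation=cv2.INTER_CUBIC)
cv2.imwrite('pics/w6.png',c[:,:,::-1])
E
```

```text
17.725 [ 0.48524598 -0.03262439  0.00820993] [-0.79909932  0.44739046  0.26756343]
```

View pics/w6.png

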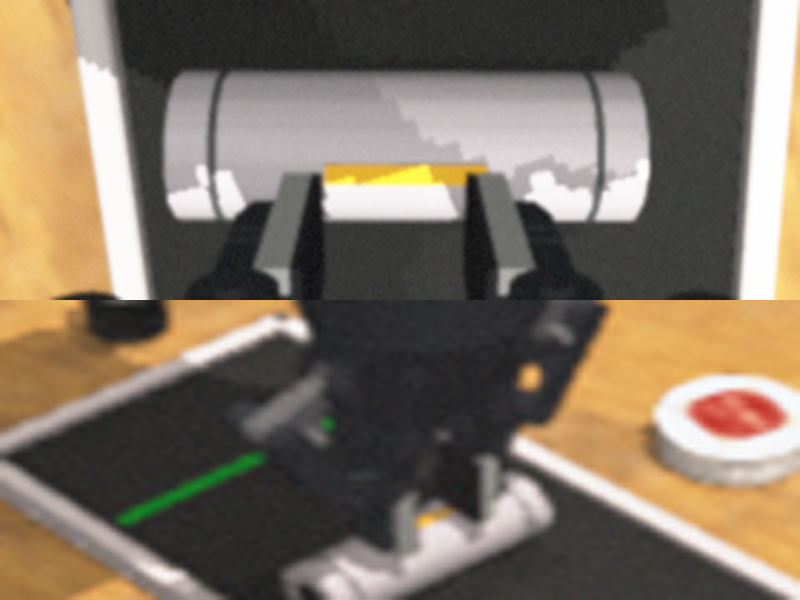

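The wrist crop shows the finger ends level with the mark at rows 165–185, with the roller undisturbed. In the scene crop the tips are just over the roller at (405,550) and (488,520). A few millimetres remain.

>>> apply_moves(steps=[[0, 0, 0, 0, 0, -0.4, 0.3], [0, 0, 0, 0, 0, -0.8, 0.3], [0, 0, 0, 0, 0, -1, 0.3], [0, 0, 0, 0, 0, -1, 0.3], [0, 0, 0, 0, 0, -1, 0.3]])

```text
t: 18.45
tool_pos: [0.4852, -0.0326, 0.0072]
ee_rot: [-0.0, 0.81, 0.587, -0.0]
wrist_force: [0.3, 0.3, -0.0]
width: 0.0256
grip_force: 0.0
```

>>> apply_moves(steps=[[0, 0, 0, 0, 0, -0.4, 0.3], [0, 0, 0, 0, 0, -0.8, 0.3], [0, 0, 0, 0, 0, -1, 0.3], [0, 0, 0, 0, 0, -1, 0.3], [0, 0, 0, 0, 0, -1, 0.3]])

```text
t: 19.08
tool_pos: [0.4852, -0.0326, 0.0062]
ee_rot: [-0.0, 0.81, 0.587, -0.0]
wrist_force: [0.4, -0.7, 0.2]
width: 0.0256
grip_force: 0.0
```

>>> apply_moves(steps=[[0, 0, 0, 0, 0, -0.4, 0.3], [0, 0, 0, 0, 0, -0.8, 0.3], [0, 0, 0, 0, 0, -1, 0.3], [0, 0, 0, 0, 0, -1, 0.3], [0, 0, 0, 0, 0, -1, 0.3]])

```text
t: 19.7
tool_pos: [0.4852, -0.0326, 0.0052]
ee_rot: [0.0, 0.81, 0.587, 0.0]
wrist_force: [0.1, -0.6, 0.1]
width: 0.0258
grip_force: 0.0
```

>>> apply_moves(steps=[[0, 0, 0, 0, 0, -0.4, 0.3], [0, 0, 0, 0, 0, -0.8, 0.3], [0, 0, 0, 0, 0, -0.8, 0.3], [0, 0, 0, 0, 0, -0.8, 0.3], [0, 0, 0, 0, 0, -0.8, 0.3]])

```text
t: 20.32
tool_pos: [0.4852, -0.0326, 0.0044]
ee_rot: [0.0, 0.81, 0.587, -0.0]
wrist_force: [0.2, 0.4, 0.1]
width: 0.0257
grip_force: 0.0
```

>>> apply_moves(steps=[[0, 0, 0, 0, 0, -0.4, 0.3], [0, 0, 0, 0, 0, -0.8, 0.3], [0, 0, 0, 0, 0, -1, 0.3], [0, 0, 0, 0, 0, -1, 0.3], [0, 0, 0, 0, 0, -1, 0.3]])

```text
t: 20.95
tool_pos: [0.4855, -0.0326, 0.004]
ee_rot: [0.0, 0.81, 0.587, 0.0]
wrist_force: [-5.0, 1.1, 13.8]
width: 0.0257
grip_force: 6.9
```

>>> apply_moves(steps=[[0, 0, 0, 0, 0, -0.4, 0.3], [0, 0, 0, 0, 0, -0.8, 0.3], [0, 0, 0, 0, 0, -0.8, 0.3], [0, 0, 0, 0, 0, -0.8, 0.3], [0, 0, 0, 0, 0, -0.8, 0.3]])

```text
t: 21.58
tool_pos: [0.4856, -0.0325, 0.0038]
ee_rot: [0.0, 0.81, 0.587, 0.001]
wrist_force: [-8.3, 0.1, 27.2]
width: 0.0257
grip_force: 13.2
```

```bash
python3 - <<'E'
from h import *
s=get_state();print(s['t'],s['tool_pos'],s['wrist_force'])
im=camera('wrist')
y=cv2.inRange(im,(150,110,0),(255,255,90));p=pts(y[180:280,200:360]>0)+[200,180];print('yellow',p.min(0),p.max(0),p.mean(0))
K,T=T_of('wrist')
print([ (u:=K@(np.linalg.inv(T)@np.r_[q,1])[:3])[:2]/u[2] for q in ([.4876,-.0254,.04],)])
for r in range(246,274,2): print(r,[int(v) for v in im[r,222:260:3].mean(1)])
E
```

```text
21.575 [ 0.4855977  -0.03253608  0.00377944] [-8.34315188  0.1157031  27.19089618]
yellow [253 246] [302 253] [277.69180328 248.81639344]
[array([278.79053485, 248.90659465])]
246 [177, 177, 176, 178, 179, 178, 124, 121, 122, 80, 101, 157, 155]
248 [174, 178, 175, 177, 175, 168, 111, 111, 112, 38, 86, 151, 151]
250 [176, 175, 176, 176, 174, 152, 109, 112, 110, 31, 83, 151, 150]
252 [175, 174, 174, 176, 177, 130, 110, 113, 102, 25, 94, 179, 161]
254 [180, 171, 162, 155, 157, 118, 111, 114, 95, 28, 119, 246, 240]
256 [210, 151, 67, 47, 56, 112, 109, 113, 84, 26, 119, 247, 247]
258 [229, 73, 36, 27, 65, 111, 111, 110, 61, 27, 93, 243, 245]
260 [159, 32, 34, 31, 83, 112, 113, 107, 48, 28, 66, 220, 242]
262 [99, 30, 33, 28, 105, 111, 113, 110, 33, 22, 71, 232, 235]
264 [50, 44, 40, 41, 108, 110, 111, 106, 32, 22, 47, 202, 213]
266 [36, 34, 29, 54, 111, 113, 112, 101, 32, 16, 35, 79, 81]
268 [39, 39, 40, 69, 110, 112, 110, 88, 28, 26, 28, 58, 56]
270 [36, 36, 38, 90, 112, 111, 108, 67, 23, 26, 27, 53, 52]
272 [31, 32, 31, 103, 110, 110, 111, 50, 27, 21, 30, 59, 55]
```

Contact came at a TCP of about 0.0042, where vision put it, and the force is already 27 N. I'll ease off to about 6 N straight away.

>>> apply_moves(steps=[[0, 0, 0, 0, 0, 1.2, 0.3], [0, 0, 0, 0, 0, 1.2, 0.3], [0, 0, 0, 0, 0, 1.2, 0.3], [0, 0, 0, 0.6, 1.9, 1.2, 0.3], [0, 0, 0, 1.3, 3.8, 1.2, 0.3]])

```text
t: 22.25
tool_pos: [0.4867, -0.0288, 0.0041]
ee_rot: [0.0, 0.81, 0.587, 0.0]
wrist_force: [-3.4, 0.3, 10.5]
width: 0.0256
grip_force: 5.3
```

>>> apply_moves(steps=[[0, 0, 0, 1.6, 4.7, 0.2, 0.3], [0, 0, 0, 3.1, 9.5, 0.2, 0.3], [0, 0, 0, 4.7, 14.2, 0.2, 0.3], [0, 0, 0, 6.3, 19, 0.2, 0.3], [0, 0, 0, 7.9, 23.7, 0.2, 0.3]])

```text
t: 22.88
tool_pos: [0.4946, -0.0049, 0.0042]
ee_rot: [0.0, 0.81, 0.587, 0.0]
wrist_force: [-2.0, 0.4, 6.1]
width: 0.0256
grip_force: 3.4
```

>>> apply_moves(steps=[[0, 0, 0, 0, 0, 5, 0.3], [0, 0, 0, -4.7, -14.2, 5, 0.3], [0, 0, 0, -4.7, -14.2, 1.5, 0.3], [0, 0, 0, -4.7, -14.2, 0.3, 0.3], [0, 0, 0, -4.7, -14.2, 0, 0.3]])

```text
t: 23.5
tool_pos: [0.4897, -0.0194, 0.004]
ee_rot: [-0.0, 0.81, 0.587, -0.0]
wrist_force: [-1.5, -0.0, 8.8]
width: 0.0256
grip_force: 4.1
```

>>> apply_moves(steps=[[0, 0, 0, 1.2, 3.8, 0, 0.3], [0, 0, 0, 3.5, 10.4, 0, 0.3], [0, 0, 0, 5.6, 17, 0, 0.3], [0, 0, 0, 7.9, 23.7, 0, 0.3], [0, 0, 0, 9.4, 28.5, 0, 0.3]])

```text
t: 24.12
tool_pos: [0.4992, 0.0096, 0.0042]
ee_rot: [-0.0, 0.81, 0.587, 0.0]
wrist_force: [-1.6, 0.7, 7.5]
width: 0.0252
grip_force: 3.8
```

>>> apply_moves(steps=[[0, 0, 0, 0, 0, 10, 0.3], [0, 0, 0, -4.7, -14.2, 40, 0.3], [0, 0, 0, -4.7, -14.2, 60, 0.3], [0, 0, 0, -4.7, -14.2, 60, 0.3], [0, 0, 0, -4.7, -14.2, 60, 0.3]])

```text
t: 24.75
tool_pos: [0.4941, -0.0051, 0.0635]
ee_rot: [-0.0, 0.81, 0.587, -0.0]
wrist_force: [-0.5, -0.1, -0.3]
width: 0.0258
grip_force: 0.0
```

```bash
sed -i 's/>85)/>135)/; s/rl\[:,345:\]=0/rl[:,345:]=0;rl[236:]=0/' meas.py; python3 meas.py
```

```text
green [0.51899593 0.06235217] -15.534939195766563 0.114799124642566 roller [0.50062315 0.00256769] -18.418038250382594 0.0892425984528068 in line frame mm [ -1.68973289 -62.52109453]
tcp 24.8 [ 0.49393425 -0.00500709  0.06329267] yaw y -18.10391223737345 [-0.04977771  0.48120943  0.21961326]
```

The roller is rolling as planned: 31 mm done, angle unchanged, about 62 mm to go.

>>> apply_moves(steps=[[0, 0, 0, 0, 0, -30, 0.3], [0, 0, 0, 0, 0, -54, 0.3], [0, 0, 0, 0, 0, -58.5, 0.3], [0, 0, 0, 0, 0, -59.7, 0.3], [0, 0, 0, 0, 0, -60, 0.3]])

```text
t: 25.48
tool_pos: [0.4948, -0.005, 0.0045]
ee_rot: [0.0, 0.81, 0.587, 0.0]
wrist_force: [-0.2, 0.8, -0.1]
width: 0.0257
grip_force: 0.0
```

>>> apply_moves(steps=[[0, 0, 0, 1.2, 3.8, 0, 0.3], [0, 0, 0, 3.5, 10.4, 0, 0.3], [0, 0, 0, 5.6, 17, 0, 0.3], [0, 0, 0, 7.9, 23.7, 0, 0.3], [0, 0, 0, 9.8, 29.4, 0, 0.3]])

```text
t: 26.1
tool_pos: [0.5045, 0.0249, 0.004]
ee_rot: [0.0, 0.809, 0.587, 0.0]
wrist_force: [0.2, -1.1, 0.3]
width: 0.0256
grip_force: 0.2
```

>>> apply_moves(steps=[[0, 0, 0, 0, 0, 5, 0.3], [0, 0, 0, -4.9, -14.8, 5, 0.3], [0, 0, 0, -4.9, -14.8, 1.5, 0.3], [0, 0, 0, -4.9, -14.8, 0.3, 0.3], [0, 0, 0, -4.9, -14.8, 0, 0.3]])

```text
t: 26.72
tool_pos: [0.4992, 0.0096, 0.0041]
ee_rot: [-0.0, 0.81, 0.587, 0.0]
wrist_force: [-3.2, -0.2, 9.2]
width: 0.0255
grip_force: 4.7
```

>>> apply_moves(steps=[[0, 0, 0, 1.2, 3.8, 0, 0.3], [0, 0, 0, 3.5, 10.4, 0, 0.3], [0, 0, 0, 5.6, 17, 0, 0.3], [0, 0, 0, 7.9, 23.7, 0, 0.3], [0, 0, 0, 9.8, 29.4, 0, 0.3]])

```text
t: 27.35
tool_pos: [0.5091, 0.0394, 0.0041]
ee_rot: [-0.0, 0.81, 0.587, 0.0]
wrist_force: [-1.5, 0.2, 4.8]
width: 0.0255
grip_force: 2.5
```

>>> apply_moves(steps=[[0, 0, 0, 0, 0, 10, 0.3], [0, 0, 0, -4.9, -14.8, 40, 0.3], [0, 0, 0, -4.9, -14.8, 60, 0.3], [0, 0, 0, -4.9, -14.8, 60, 0.3], [0, 0, 0, -4.9, -14.8, 60, 0.3]])

```text
t: 27.98
tool_pos: [0.5039, 0.0241, 0.0636]
ee_rot: [-0.0, 0.81, 0.587, -0.0]
wrist_force: [0.6, -0.0, -0.3]
width: 0.0256
grip_force: 0.0
```

```bash
python3 meas.py
```

```text
green [0.52050716 0.06187989] -15.552163732630255 0.11749629381634152 roller [0.51029896 0.03056141] -18.62746498093049 0.08927015806374775 in line frame mm [ -1.43748063 -32.9087875 ]
tcp 28.025 [0.50371997 0.02413986 0.0633151 ] yaw y -18.10809451638502 [ 0.48027567  0.10279984 -0.18131336]
```

>>> apply_moves(steps=[[0, 0, 0, 0, 0, -30, 0.3], [0, 0, 0, 0, 0, -54, 0.3], [0, 0, 0, 0, 0, -58.5, 0.3], [0, 0, 0, 0, 0, -59.8, 0.3], [0, 0, 0, 0, 0, -60.1, 0.3]])

```text
t: 28.7
tool_pos: [0.5043, 0.0242, 0.0043]
ee_rot: [0.0, 0.81, 0.587, 0.0]
wrist_force: [-1.8, -0.0, 1.1]
width: 0.0253
grip_force: 0.9
```

>>> apply_moves(steps=[[0, 0, 0, 1.2, 3.8, 0, 0.3], [0, 0, 0, 3.5, 10.4, 0, 0.3], [0, 0, 0, 5.6, 17, 0, 0.3], [0, 0, 0, 7.9, 23.7, 0, 0.3], [0, 0, 0, 9.8, 29.4, 0, 0.3]])

```text
t: 29.32
tool_pos: [0.5144, 0.0543, 0.0042]
ee_rot: [0.0, 0.809, 0.587, 0.0]
wrist_force: [-2.0, 0.7, 4.9]
width: 0.0253
grip_force: 2.6
```

>>> apply_moves(steps=[[0, 0, 0, 0, 0, 10, 0.3], [0, 0, 0, -4.9, -14.8, 40, 0.3], [0, 0, 0, -4.9, -14.8, 60, 0.3], [0, 0, 0, -4.9, -14.8, 60, 0.3], [0, 0, 0, -4.9, -14.8, 60, 0.3]])

```text
t: 29.95
tool_pos: [0.509, 0.0388, 0.0635]
ee_rot: [-0.0, 0.81, 0.587, -0.0]
wrist_force: [-0.7, -1.1, -0.5]
width: 0.0256
grip_force: 0.0
```

```bash
python3 meas.py
```

```text
mark 29 (array([0.51291097, 0.03644217]), np.float64(-18.11511582746769), np.float64(0.027793278088411))
green [0.52092163 0.06174969] -15.584111241636059 0.11957458353830204 roller [0.51541782 0.04662369] -18.565032148362775 0.0891103507727713 in line frame mm [ -1.2378299  -16.04854011]
tcp 30.0 [0.50871019 0.03878255 0.06325549] yaw y -18.1035641416541 [ 0.28190037  0.38533882 -0.34986985]
```

>>> apply_moves(steps=[[0, 0, 0, 0, 0, -30, 0.3], [0, 0, 0, 0, 0, -54, 0.3], [0, 0, 0, 0, 0, -58.5, 0.3], [0, 0, 0, 0, 0, -59.8, 0.3], [0, 0, 0, 0, 0, -60.1, 0.3]])

```text
t: 30.68
tool_pos: [0.5094, 0.0388, 0.0042]
ee_rot: [0.0, 0.81, 0.587, 0.0]
wrist_force: [-0.3, 0.5, 0.2]
width: 0.026
grip_force: 0.3
```

>>> apply_moves(steps=[[0, 0, 0, 1.2, 3.8, 0, 0.3], [0, 0, 0, 3.5, 10.4, 0, 0.3], [0, 0, 0, 5.6, 17, 0, 0.3], [0, 0, 0, 7.9, 23.7, 0, 0.3], [0, 0, 0, 9.6, 29, 0, 0.3]])

```text
t: 31.3
tool_pos: [0.5193, 0.0686, 0.0042]
ee_rot: [0.0, 0.809, 0.587, 0.0]
wrist_force: [-0.9, -0.6, 5.9]
width: 0.0255
grip_force: 3.2
```

>>> apply_moves(steps=[[0, 0, 0, 0, 0, 15, 0.3], [0, 0, 0, 0, -20, 60, 0.3], [0, 0, 0, -5, -60, 110, 0.3], [0, 0, 0, -10, -60, 130, 0.3], [0, 0, 0, -10, -60, 130, 0.3]])

```text
t: 31.92
tool_pos: [0.5098, 0.0074, 0.1362]
ee_rot: [0.001, 0.81, 0.587, 0.002]
wrist_force: [1.0, 0.7, -0.3]
width: 0.0252
grip_force: 0.0
```

```bash
cat > fin.py <<'E'
from h import *
camera('wrist')
for n in('wrist','scene'):
    K,T=T_of(n);im=camera(n);r,g,b=[im[:,:,i].astype(int) for i in range(3)]
    mn=np.minimum(np.minimum(r,g),b)
    c=np.array([.521,.0618,.025,1]);u=K@(np.linalg.inv(T)@c)[:3];u=(u[:2]/u[2])
    Y,X=np.mgrid[:420,:560];rad=62 if n=='wrist' else 30
    w=(abs(X-u[0])<rad)&(abs(Y-u[1])<rad*.6)
    o=big(w&(mn>120));ct=cv2.findContours(o.astype(np.uint8),0,1)[0][0]
    P,pa,pl=axis(cast(K,T,cv2.boxPoints(cv2.minAreaRect(ct)),.027))
    a=np.radians(-15.55);R2=np.array([[np.cos(a),np.sin(a)],[-np.sin(a),np.cos(a)]])
    print(n,u,P,pa,pl,'line frame',R2@(P-[.5209,.0619])*1000)
    gm=w&(g>r+40)&(g>b+40);
    if gm.sum()>5:
        q=cast(K,T,pts(gm),.01)[:,:2];print('green seen, across/along mm:',np.percentile((q-P)@R2.T*1000,[5,50,95],axis=0).round(1).tolist())
    v=np.zeros((300,400,3),np.uint8);x0,y0=(u-[50,37]).astype(int);cv2.imwrite(f'pics/f_{n}.png',cv2.resize(im[y0:y0+75,x0:x0+100],(400,300))[:,:,::-1])
a,b=[cv2.imread(f'pics/f_{n}.png') for n in('wrist','scene')];cv2.imwrite('pics/fin.png',np.hstack([a,b]));print(get_state()['t'])
E
python3 fin.py
```

```text
wrist [272.36486912 139.37129519] [0.5176824  0.06312868] -18.116470549469334 0.09561472891734711 line frame [-3.42921328  0.32113643]
green seen, across/along mm: [[-56.6, -3.1], [52.8, -0.4], [62.2, 2.0]]
scene [247.2311279  231.36411813] [0.52170582 0.05987638] -16.508383765702604 0.107043213746613 line frame [ 1.31881551 -1.73352684]
green seen, across/along mm: [[-60.7, -2.3], [-53.7, 1.1], [58.4, 4.4]]
32.075
```

View pics/fin.png

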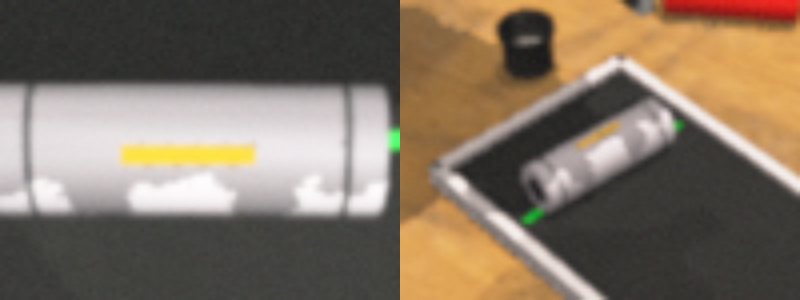

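The wrist crop shows the roller covering the green line, which pokes out at its end at (395,140). The scene crop shows green at both ends, (532,215) and (680,126). The roller is within 2 mm of the line sideways and about 3° off it, and the arm is clear.

```bash
python3 -c "
from cell import *
print(job_done())"
```

```text
the job is handed in; nothing more can be done
None
```

The roller was rolled onto the green line in six strokes and handed in at about 32 s; it measured within 2 mm of the line sideways and about 3° off it. The force on first contact peaked at a measured 28 N, under the 30 N limit. The fingertips sat about 36 mm short of the reported TCP, so at contact the reported grasp point was near 23 mm, below the 37 mm limit. If the judge uses the reported frame, that counts as a failure; hand-in gave no verdict.

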